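Start an exposure on the screen exposure unit

TASK

A coated screen already lies on the glass of the tabletop exposure unit: start its exposure, only pushing with the closed fingers and gripping or lifting nothing. First push the half-raised lid down at the middle of its front rail until the spring catch snaps and the lid stays shut by itself, then switch on the vacuum by pressing the raised far end of the console's rocker fully down, and only after that press the low round start button in the steel collar fully in and let it spring back. Leave the mushroom-headed stop button alone, and do not pick up or shift the two rolls of tape or the red-lidded ink jar.

Things in the scene. Friction and masses are not known exactly. Their poses are not given: they have to be found in the camera images.
- exposure_unit: Fixed grey box, 300 mm deep (x), 420 wide (y); origin under its centre on the table, x away from the robot, y left, z up. Lid and bed: right part, y -210 to 110; console with aluminium plate (top z 86 mm): left strip, y 110 to 210. On the console's centre line y 160, front to back: stop button x -110, start button x -45, rocker pivot x 22, loose tape roll x about 105.
- lid_press (a point): Point to push on: middle of the lid's front rail, upper face (rail flat, 34 mm deep in x, 312 wide). It swings with the lid about a hinge along the unit's y through the unit's x 130, z 85 mm, lies 263 mm in front of that line and 18 mm above it when shut: then at the unit's x -133, y -50, z 103 mm. Axes of the lid.
- lid (a joint): Lid angle, rad: 0 shut, positive raised. A counterbalance spring holds it half raised (0.25 to 0.45) and lifts it again unless the catch under the middle of the front rail has snapped. Takes up to 5 N at the rail, about 10 N over the catch in the last 20 mm, then stops rigidly at 0, where the catch snaps. Caught, it reads below 0.006.
- rocker_raised_end (a point): Point near the far (+x) end of the black rocker's top, the end to press. Rocker 37 mm long (x), 24 wide, pivoted at its middle, 15 mm nearer than this point, in a 48 x 34 mm bezel 3 mm above the plate. Off, this point is at z 99 mm and the far end is raised; pressed, it sinks 4 mm and stays down (about 1 N here). Axes of the rocker.
- rocker (a joint): Vacuum rocker, rad: 0 off (far end raised), 0.26 fully on (far end down, its far half then level). It stays where it is left.
- start_top (a point): Centre of the flat top of the start button: low grey cylinder 30 mm across that stands 8 mm above a steel collar (collar top 3 mm above the plate); at z +97 mm when out. z up.
- start_button (a joint): Start button travel, m: 0 out, 0.005 fully in (2 N to start, 6 N fully in, then a rigid stop); a spring returns it.
- stop_top (a point): Top of the black mushroom stop button, head 37 mm across, 65 mm in front of the start button, top at z +111 mm; not to be pressed.
- stop_button (a joint): Stop button travel, m: 0 out, 0.005 fully in; a spring returns it. Must stay out.
- tape_roll: Loose roll of narrow masking tape lying on the rear end of the console, 72 mm across, 18 mm high; origin under its centre.
- tape_wide: Loose roll of brown tape on the table left of the unit, 84 mm across, 30 mm high; origin under its centre.
- jar_red: Loose jar of ink with a red lid on the table right of the unit, 67 mm across, 62 mm high; origin under its centre.

How it is judged:
By the outcome, as a careful person would: the job done as asked, in the order asked, and still so for the second after the job is handed in, with the robot touching nothing.
It also fails if it takes over 48 s, if anything falls off the work surface, if the arm or the gripper's body presses on something with over 40 N, if the wrist force passes 120 N, or if a joint passes its speed limit or range.

ROBOT

A 6-joint arm with a two-finger parallel gripper is mounted at the origin on a cart in front of the work surface, level with it; the furniture and walls round the work are solid. World frame = base frame: x ahead of the robot, y to its left, z up, the work surface at z = 0. Lengths are in mm, angles in rad, forces in N, time in s.
With the tool pointing down it reaches from about 350 to 875 mm from the base axis. Payload 4.2 kg.
Tool frame: the origin (TCP) lies midway between the tips of the shut fingers; the grasp point (between the pads) lies 19 mm behind it (tcp_to_grasp is the distance from the TCP to the grasp point, in mm); z points along the fingers, y is the line along which they close (so a half turn about z gives the same grasp; the last joint's range is limited). The gripper opens to 85 mm and grips with 20 to 120 N. Pads are 22 mm wide; open, the fingers measure 114 mm over their backs; the gripper's body (76 mm by 85 mm) begins 54 mm behind the grasp point. The pads swing forward as they close: fully open they stand 13 mm farther back than shut.
Start: joints at [-1.061, 0.385, 0.008, 0, -1.194, -0.259], TCP at [155.129, -605.421, 231.312] pointing down, gripper open.
Joint ranges: [-3.14, 3.14], [-1.21, 2.06], [-1.07, 1.41], [-3.16, 2.05], [-2.99, -0.16], [-3.1, 3.1]. Speed limits (rad/s): [2.79, 2.79, 3.14, 3.14, 3.14, 3.14].

INTERFACE

Orientations are given as a unit quaternion [x, y, z, w].
In Python, from bench import read_state, get_image, job_done, tcp_to_grasp gives the robot as it stands.
- The arm moves only by the tool jog_arm, never from a script. Its argument "plan" is a list of rows, each a list of 3 entries, a list of its own where there are three numbers: the finger opening in mm, from 0 to 85.4, then the shift along the tool's x, y, z as a fraction of full scale, then the turn, a rotation vector about the tool's x, y, z as a fraction of full scale. A call has 1 to 10 rows; each row is the pose to reach, as a shift and turn from the pose commanded when the call began, along the tool's axes at that moment; what a row does not reach only later rows make up. Full scale, the value 1, is 0.1 m for a shift and 60 degrees for a turn. A row lasts 1/8 s, in which the tool goes at most 62.5 mm and 10.7 degrees, less where a joint would pass 70% of its speed; a pose out of reach is approached as far as the arm can. A call with a number of a shift or a turn outside -1 to 1 is refused whole. A call with a gripper value outside its range is refused whole. The fingers move at their own pace and stop on an object; the grip force is fixed at half the most. Time passes only in rows, so rows that repeat a pose let the fingers close. It gives the time, the measured TCP pose, the force, the opening and the grip force at its end, in the units of the state.
- read_state(): the state, without advancing time (a new reading comes with each control period).
- get_image(name): name is "scene" or "top" or "wrist"; returns a dict with "img" (400x640x3 uint8, red, green, blue), "range_z" (400x640 float32, mm along the optical axis (not along the pixel's ray), 0 where there is no reading), "intrinsics" (3x3 intrinsics, pixels), "extrinsics" (4x4, takes a point from camera to world coordinates); the wrist camera has in their place "tool_from_camera" (4x4, takes a point from camera to tool coordinates, whose origin is the TCP and whose axes are the flange's). Camera axes: x right, y down, z forward; pixel columns grow to the right and rows downward; lengths in mm; the calibration is good to about 2 mm. A picture is of the moment at which its call begins: read the wrist's pose just before it.
- job_done(): hands the job in; it is judged then, once.
The state is a dict: "clock": time; "joints": joint angles; "joint_vel": joint speeds; "joint_efforts": joint torques, N m; "position": TCP position; "ee_rot": TCP orientation; "contact_force": force on the tool from outside, world axes, zero at the start; "wrist_torque": the same for the moment, N m; "gripper_width": finger opening in mm; "grasp_force": force on a finger pad.
Only numpy, scipy, OpenCV 4.12 (cv2) and the standard library are available. Lean on these libraries where they do the work, as an engineer would, in place of code of your own. Each camera call takes 0.05 s, during which the arm holds its last target. There are 200 camera calls.

## Working session

There is one attempt and no reset: what is moved stays moved. The work goes in short steps, Python scripts to look and compute and a tool call to move; the robot and the scene stay as the last step left them, time stands still between calls to the robot, and variables do not carry over. Pictures are saved under pics/ and viewed, at most 10 in all, crops included, and the job is handed in when it is done.

Besides the shell and the picture viewer there is one more tool, called after "Call:" by a JSON object that holds its "fn" and its "kwargs", one argument or row to a line. jog_arm: Moves the arm, as the interface text tells. Its arguments: {"type":"object","properties":{"plan":{"type":"array"}},"required":["plan"]}

```bash
mkdir -p pics; ls; cat > h.py <<'E'
import numpy as np, cv2
from bench import *
def pts(d,T=None):
    K=np.array(d["intrinsics"]);E=np.array(d["extrinsics"]) if T is None else T
    z=d["range_z"].astype(float);v,u=np.mgrid[:z.shape[0],:z.shape[1]]
    p=np.stack([(u-K[0,2])/K[0,0]*z,(v-K[1,2])/K[1,1]*z,z],-1)
    w=p@E[:3,:3].T+E[:3,3]; w[z<=0]=np.nan
    return w
E
python3 - <<'E'
from h import *
s=read_state();print(s)
for n in("top","scene"):
    d=get_image(n);cv2.imwrite(f"pics/{n}0.png",d["img"][...,::-1]);np.savez(f"{n}0.npz",**d)
    print(n,d["extrinsics"],d["intrinsics"],(d["range_z"]>0).mean())
E
```

```text
pics
{'clock': 0.0, 'joints': array([-1.06135513e+00,  3.85568209e-01,  6.61189765e-03, -4.97453693e-04,
       -1.19398674e+00, -2.58598319e-01]), 'joint_vel': array([ 0.0003674 , -0.00075276, -0.000416  ,  0.00213382, -0.00109546,
       -0.00115482]), 'joint_efforts': array([ 2.00949602e-03, -3.92289591e+01,  1.88401115e+01,  4.18608025e+00,
       -4.70734405e-03,  2.42428882e-05]), 'position': array([ 155.00884569, -604.86779612,  230.20932232]), 'ee_rot': array([-1.25001750e-01,  9.92155914e-01,  1.08179470e-03, -1.87794042e-04]), 'contact_force': array([-0.8065641 , -0.54309569, -0.26600498]), 'wrist_torque': array([ 0.02313207,  0.04945611, -0.00218076]), 'grasp_force': 0.0, 'gripper_width': 85.56378150012202}
top [[-3.05792374e-01 -8.28701894e-01  4.68768807e-01 -1.29531825e+02]
 [-9.52098033e-01  2.65849946e-01 -1.51106394e-01  1.32448187e+02]
 [ 5.99993139e-04 -4.92521042e-01 -8.70300330e-01  1.45827975e+03]
 [ 0.00000000e+00  0.00000000e+00  0.00000000e+00  1.00000000e+00]] [[463.10470909   0.         317.39361584]
 [  0.         463.10470909 204.58959644]
 [  0.           0.           1.        ]] 0.99596875
scene [[-8.30791186e-01 -4.32592193e-01  3.50214219e-01  1.81904167e+02]
 [-5.56579854e-01  6.43212936e-01 -5.25828855e-01  5.29279135e+02]
 [ 2.20714117e-03 -6.31776157e-01 -7.75147738e-01  1.03011253e+03]
 [ 0.00000000e+00  0.00000000e+00  0.00000000e+00  1.00000000e+00]] [[383.00228533   0.         317.87619936]
 [  0.         383.00228533 194.61215741]
 [  0.           0.           1.        ]] 0.99616015625
```

View pics/top0.png

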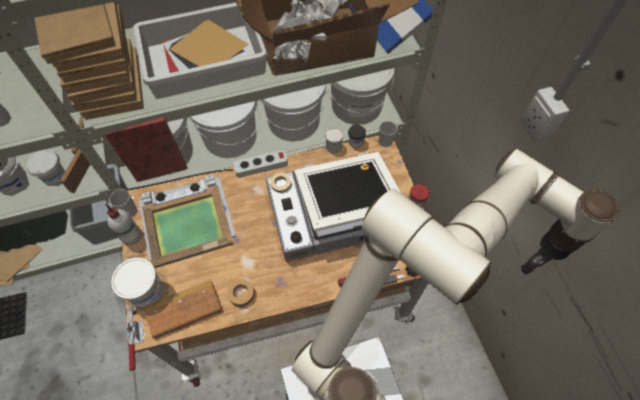

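View pics/scene0.png

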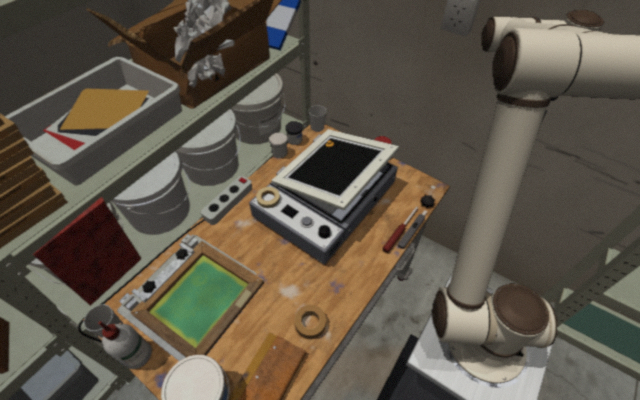

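The top view shows the unit at about (270-415, 155-255), with the console strip at about (268-308, 175-255) and the arm covering part of the lid. The scene view shows the console at (250-350, 185-260): tape roll (268,198), rocker (290,211), start (307,222), stop (325,231). The lid is half raised, and its rail's right corner is near (395,150).

```bash
cat > m.py <<'E'
from h import *
out=[]
for n in("scene","top"):
    d=dict(np.load(n+"0.npz"));w=pts(d);img=d["img"].astype(int)
    roi=np.zeros(img.shape[:2],bool)
    if n=="scene": roi[175:270,240:365]=1
    else: roi[165:262,258:320]=1
    m=roi&(img.min(-1)>120)&(np.ptp(img,axis=-1)<40)&(abs(w[...,2]-86)<8)
    nl,lab,st,_=cv2.connectedComponentsWithStats(m.astype(np.uint8));k=1+st[1:,4].argmax();m=lab==k
    p=w[m];print(n,m.sum(),"z med",np.median(p[:,2]),"std",p[:,2].std())
    # cast on plane z=86
    K=d["intrinsics"];E=d["extrinsics"]
    def cast(u,v,z):
        r=E[:3,:3]@np.array([(u-K[0,2])/K[0,0],(v-K[1,2])/K[1,1],1]);return E[:3,3]+r*(z-E[2,3])/r[2]
    v,u=np.nonzero(m);q=np.array([cast(a,b,86)[:2] for a,b in zip(u,v)])
    R=cv2.minAreaRect(q.astype(np.float32));print(R,cv2.boxPoints(R).round(1).tolist())
    x0,y0,x1,y1=(235,120,405,270) if n=="scene" else (255,140,425,265)
    c=cv2.resize(d["img"][y0:y1,x0:x1,::-1],None,fx=4.6,fy=4,interpolation=cv2.INTER_CUBIC)if 0 else cv2.resize(d["img"][y0:y1,x0:x1,::-1],None,fx=4,fy=4,interpolation=cv2.INTER_CUBIC)
    out.append(c)
cv2.imwrite("pics/crop_s.png",out[0]);cv2.imwrite("pics/crop_t.png",out[1])
E
python3 m.py
```

```text
scene 1455 z med 86.19702838630451 std 1.9322126713255914
((622.428955078125, -5.927829742431641), (89.29399871826172, 288.6665954589844), 86.76132202148438) [[475.79998779296875, -42.29999923706055], [764.0, -58.70000076293945], [769.0999755859375, 30.5], [480.79998779296875, 46.79999923706055]]
top 1536 z med 86.70193244891868 std 3.058013247204376
((621.4613037109375, -5.619304656982422), (96.44680786132812, 294.8705749511719), 87.07392883300781) [[471.79998779296875, -46.29999923706055], [766.2000122070312, -61.29999923706055], [771.2000122070312, 35.0], [476.70001220703125, 50.099998474121094]]
```

View pics/crop_s.png

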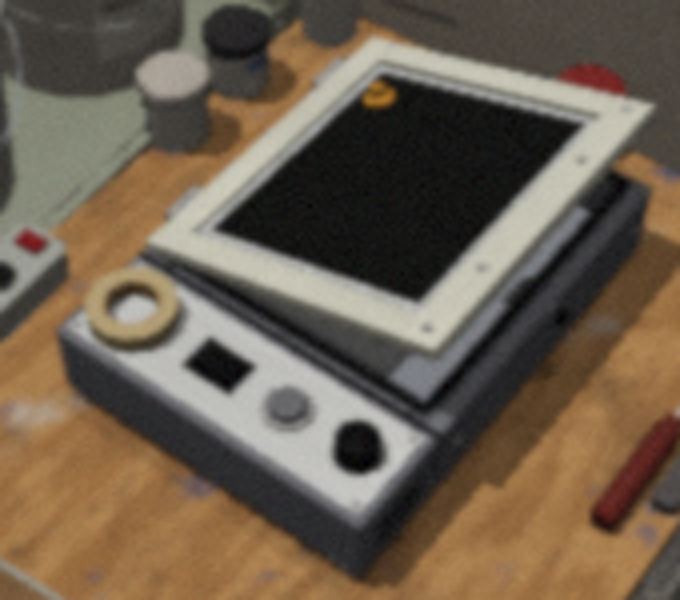

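The scene crop (4x, origin 235,120) shows the console plate clearly: tape (133,307), rocker (220,366), start (289,408), stop (358,445). The lid's front rail runs from (430,335) to (640,110). The plate fit gives a 90 x 290 mm rectangle at z 86, yaw about -3 deg, in both views.

```bash
python3 - <<'E'
from h import *
d=dict(np.load("scene0.npz"));w=pts(d);img=d["img"].astype(int);K=d["intrinsics"];E=d["extrinsics"]
def cast(u,v,z):
    r=E[:3,:3]@np.array([(u-K[0,2])/K[0,0],(v-K[1,2])/K[1,1],1]);return E[:3,3]+r*(z-E[2,3])/r[2]
a=-.054;ux=np.array([np.cos(a),np.sin(a)]);uy=np.array([-np.sin(a),np.cos(a)])
o=np.array([622,-5.8])-160*uy;print("origin",o)
U=lambda p:np.array([(p[:2]-o)@ux,(p[:2]-o)@uy,p[2]]).round(1)
g=img.max(-1)
for nm,(u,v),z in(("stop",(324,231),107),("start",(307,222),97),("rocker",(290,211),93)):
    m=np.zeros_like(g,bool);m[v-9:v+9,u-10:u+10]=1
    m&=(g<60) if nm!="start" else (g<165)
    nl,lab,st,c=cv2.connectedComponentsWithStats(m.astype(np.uint8));k=1+st[1:,4].argmax()
    P=cast(*c[k],z);print(nm,c[k].round(1),st[k,4],P.round(1),U(P),"rangez",np.median(w[lab==k][:,2]).round(1))
# lid frame
m=np.zeros_like(g,bool);m[125:215,268:402]=1
m&=(img.min(-1)>140)&(w[...,2]>95)
nl,lab,st,_=cv2.connectedComponentsWithStats(m.astype(np.uint8));k=1+st[1:,4].argmax();p=w[lab==k]
q=np.array([U(x) for x in p])
for it in range(3):
    A=np.c_[q[:,:2],np.ones(len(q))];co=np.linalg.lstsq(A,q[:,2],rcond=None)[0];r=q[:,2]-A@co;q=q[abs(r)<6]
print(len(q),co,"theta",np.arctan(-co[0]),"res",r.std(),"ext",q.min(0),q.max(0))
th=np.arctan(-co[0]);L=np.array([130-263*np.cos(th)+18*np.sin(th),85+263*np.sin(th)+18*np.cos(th)]);print("press pt unit x,z",L,"plane z there",co@[L[0],-50,1])
R=lambda x,y:(o+x*ux+y*uy).round(1)
for t in(th,.2,.1,0):
    x,z=130-263*np.cos(t)+18*np.sin(t),85+263*np.sin(t)+18*np.cos(t);print(round(t,2),R(x,-50),round(z,1))
print("rock",R(37,160),"start",R(-45,160))
E
```

```text
origin [ 613.36419843 -165.56677668]
stop [324.  231.5] 112 [507.9   7.1 107. ] [-114.6  166.8  107. ] rangez 107.5
start [306.7 221.9] 128 [572.9   1.7  97. ] [-49.4 164.9  97. ] rangez 93.1
rocker [289.1 210.9] 99 [642.5  -4.3  93. ] [ 20.4 162.6  93. ] rangez 95.1
2070 [-2.74714861e-01  1.76756099e-04  1.39286556e+02] theta 0.26810110001437654 res 1.9708164450851904 ext [-135.8 -206.3   95.2] [150.8 107.4 179.5]
press pt unit x,z [-118.83628187  172.02588596] plane z there 171.92381132448213
0.27 [ 492.  -209.1] 172.0
0.2 [ 486.7 -208.8] 154.9
0.1 [ 481.  -208.5] 129.2
0 [ 477.9 -208.3] 103.0
rock [658.9  -7.8] start [577.1  -3.4]
```

Call:
{"fn": "jog_arm", "kwargs": {
  "plan": [
    [0,[-0.5,0.35,0],[0,0,0]],
    [0,[-1,0.7,0],[0,0,0]],
    [0,[-1,0.7,0],[0,0,0]]
  ]
}}

```text
clock: 0.48
position: [236.6, -510.2, 231.4]
ee_rot: [-0.127, 0.992, 0.0, 0.0]
contact_force: [-0.4, 0.1, -0.3]
gripper_width: 32.2
grasp_force: 0.0
```

Call:
{"fn": "jog_arm", "kwargs": {
  "plan": [
    [0,[-0.5,0.35,0],[0,0,0]],
    [0,[-1,0.7,0],[0,0,0]],
    [0,[-1,0.7,0],[0,0,0]]
  ]
}}

```text
clock: 0.85
position: [315.9, -418.3, 231.3]
ee_rot: [-0.127, 0.992, 0.0, 0.0]
contact_force: [0.1, -0.3, -0.3]
gripper_width: 0.1
grasp_force: 0.0
```

Call:
{"fn": "jog_arm", "kwargs": {
  "plan": [
    [0,[-0.5,0.35,0],[0,0,0]],
    [0,[-1,0.7,0],[0,0,0]],
    [0,[-1,0.7,0],[0,0,0]]
  ]
}}

```text
clock: 1.23
position: [395.2, -326.4, 231.1]
ee_rot: [-0.127, 0.992, 0.0, -0.0]
contact_force: [-0.1, -1.2, -0.3]
gripper_width: -0.2
grasp_force: 0.0
```

Call:
{"fn": "jog_arm", "kwargs": {
  "plan": [
    [0,[-0.5,0.35,0],[0,0,0.15]],
    [0,[-1,0.7,0],[0,0,0.29]],
    [0,[-1,0.7,0],[0,0,0.29]],
    [0,[-1,0.7,0],[0,0,0.29]]
  ]
}}

```text
clock: 1.72
position: [472.4, -236.1, 230.9]
ee_rot: [0.027, 1.0, 0.0, -0.001]
contact_force: [-0.1, 0.1, -0.5]
gripper_width: 0.1
grasp_force: 0.0
```

```bash
cat >> h.py <<'E'
from scipy.spatial.transform import Rotation as Ro
def to(t):
    s=read_state();R=Ro.from_quat(s["ee_rot"]).as_matrix()
    print("clk",s["clock"],"pos",s["position"].round(1),"F",s["contact_force"].round(1),"xt",R[:,0].round(3),"zt",R[:,2].round(3))
    print("shift",(R.T@(np.array(t)-s["position"])/100).round(3))
E
python3 -c "
from h import *
to([494,-209,200])"
```

```text
clk 1.725 pos [ 472.4 -236.1  230.9] F [-0.1  0.1 -0.5] xt [-0.999  0.054  0.001] zt [-0.001  0.    -1.   ]
shift [-0.202  0.282  0.309]
```

Call:
{"fn": "jog_arm", "kwargs": {
  "plan": [
    [0,[-0.2,0.28,0.1],[0,0,0]],
    [0,[-0.2,0.28,0.2],[0,0,0]],
    [0,[-0.2,0.28,0.2],[0,0,0]]
  ]
}}

```text
clock: 2.1
position: [493.0, -209.3, 210.3]
ee_rot: [0.027, 1.0, 0.0, -0.001]
contact_force: [-0.3, 0.7, 0.5]
gripper_width: 0.0
grasp_force: 0.0
```

```bash
python3 -c "
from h import *
to([494,-209,175])
d=get_image('wrist');cv2.imwrite('pics/w1.png',d['img'][...,::-1]);print(d['tool_from_camera'].round(2))"
```

```text
clk 2.1 pos [ 493.  -209.3  210.3] F [-0.3  0.7  0.5] xt [-0.999  0.055  0.003] zt [-0.003  0.    -1.   ]
shift [-0.011  0.003  0.353]
[[  -0.     -0.96   -0.28   70.74]
 [   1.     -0.      0.      0.46]
 [  -0.     -0.28    0.96 -141.92]
 [   0.      0.      0.      1.  ]]
```

View pics/w1.png

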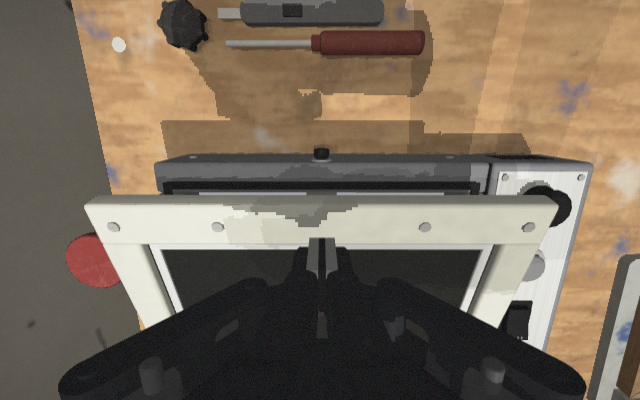

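The wrist view shows the rail between rows 197 and 243, centred at column 322, with the finger tips centred at column 321. Projected down, the TCP lands within the rail, slightly toward the hinge, so I'll push along the arc.

Call:
{"fn": "jog_arm", "kwargs": {
  "plan": [
    [0,[0,0,0.15],[0,0,0]],
    [0,[0,0,0.3],[0,0,0]],
    [0,[0.01,0,0.4],[0,0,0]],
    [0,[0.04,0,0.5],[0,0,0]],
    [0,[0.06,0,0.6],[0,0,0]],
    [0,[0.08,0,0.7],[0,0,0]],
    [0,[0.1,0,0.8],[0,0,0]],
    [0,[0.12,0,0.9],[0,0,0]],
    [0,[0.13,0,0.98],[0,0,0]]
  ]
}}

```text
clock: 3.28
position: [481.8, -207.5, 113.8]
ee_rot: [0.026, 1.0, -0.0, 0.0]
contact_force: [-6.7, 4.6, 21.4]
gripper_width: 0.2
grasp_force: 11.0
```

```bash
python3 -c "
from h import *
to([480,-209,103])"
```

```text
clk 3.275 pos [ 481.8 -207.5  113.8] F [-6.7  4.6 21.4] xt [-0.999  0.052 -0.   ] zt [ 0.    -0.001 -1.   ]
shift [ 0.017 -0.016  0.108]
```

Call:
{"fn": "jog_arm", "kwargs": {
  "plan": [
    [0,[0,0,0.01],[0,0,0]],
    [0,[0,0,0.03],[0,0,0]],
    [0,[0,0,0.05],[0,0,0]]
  ]
}}

```text
clock: 3.65
position: [481.7, -207.4, 112.1]
ee_rot: [0.026, 1.0, -0.001, 0.0]
contact_force: [-9.1, 3.7, 18.7]
gripper_width: 0.1
grasp_force: 8.3
```

Call:
{"fn": "jog_arm", "kwargs": {
  "plan": [
    [0,[0,0,0.02],[0,0,0]],
    [0,[0,0,0.04],[0,0,0]],
    [0,[0,0,0.06],[0,0,0]],
    [0,[0,0,0.06],[0,0,0]]
  ]
}}

```text
clock: 4.15
position: [481.1, -207.3, 103.0]
ee_rot: [0.026, 1.0, -0.0, -0.001]
contact_force: [-4.3, 1.5, 10.6]
gripper_width: 0.1
grasp_force: 5.6
```

Call:
{"fn": "jog_arm", "kwargs": {
  "plan": [
    [0,[0,0,0.03],[0,0,0]],
    [0,[0,0,0.05],[0,0,0]],
    [0,[0,0,0.05],[0,0,0]]
  ]
}}

```text
clock: 4.53
position: [481.2, -207.4, 102.7]
ee_rot: [0.025, 1.0, -0.001, -0.0]
contact_force: [-14.7, 7.5, 37.6]
gripper_width: -0.2
grasp_force: 19.4
```

Call:
{"fn": "jog_arm", "kwargs": {
  "plan": [
    [0,[0,0,-0.1],[0,0,0]],
    [0,[0,0,-0.5],[0,0,0]],
    [0,[0,0,-1],[0,0,0]],
    [0,[0,0,-1],[0,0,0]]
  ]
}}

```text
clock: 5.03
position: [484.9, -207.7, 200.9]
ee_rot: [0.026, 1.0, -0.001, 0.005]
contact_force: [-0.0, -0.2, -0.7]
gripper_width: -0.1
grasp_force: 0.0
```

```bash
python3 - <<'E'
from h import *
to([659,-8,200])
s=read_state();R=Ro.from_quat(s["ee_rot"]).as_matrix();T=np.eye(4);T[:3,:3]=R;T[:3,3]=s["position"]
d=get_image('wrist');cv2.imwrite('pics/w2.png',d['img'][...,::-1])
w=pts(d,T@d["tool_from_camera"]);im=d['img']
m=(im.min(-1)>150)&(abs(w[...,0]-480)<25)&(abs(w[...,1]+208)<140)
print(m.sum(),np.nanpercentile(w[m][:,2],[10,50,90]))
E
```

```text
clk 5.025 pos [ 484.9 -207.7  200.9] F [-0.  -0.2 -0.7] xt [-0.999  0.052 -0.01 ] zt [ 0.01  -0.002 -1.   ]
shift [-1.634  2.085  0.024]
13382 [ 99.21008734 103.19663308 104.16495973]
```

View pics/w2.png

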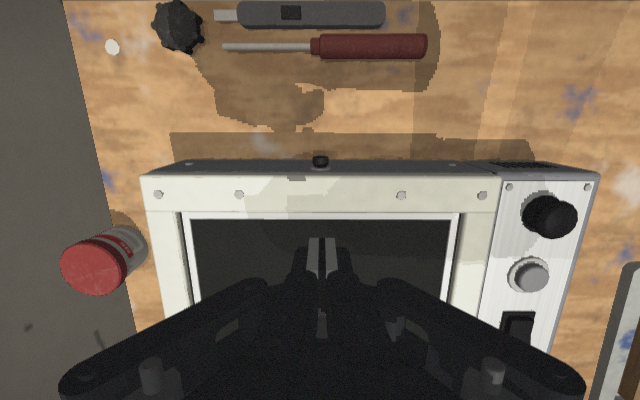

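The lid now lies flat, with its rail at rows 177-212 and z 103. Start shows at (530,275), stop at (550,215) and the rocker at (517,325). I'll measure start and rocker from this view.

```bash
cat > c.py <<'E'
from h import *
def look(fn=None):
    s=read_state();R=Ro.from_quat(s["ee_rot"]).as_matrix();T=np.eye(4);T[:3,:3]=R;T[:3,3]=s["position"]
    d=get_image('wrist');w=pts(d,T@d["tool_from_camera"])
    if fn: cv2.imwrite(fn,d['img'][...,::-1])
    a=-.054;ux=np.array([np.cos(a),np.sin(a)]);uy=np.array([-np.sin(a),np.cos(a)]);o=np.array([613.4,-165.6])
    u=(w[...,:2]-o)@ux;v=(w[...,:2]-o)@uy;z=w[...,2]
    for n,x,r,lo,hi in(("stop",-110,32,103,118),("start",-45,26,93,101),("rocker",22,30,91,106),("tape",105,45,99,112)):
        m=(np.hypot(u-x,v-160)<r)&(z>lo)&(z<hi)
        if m.sum()<20: print(n,"none");continue
        q=np.c_[u[m],v[m]].astype(np.float32);c=cv2.minEnclosingCircle(q)
        print(n,m.sum(),"unit ctr",np.round(c[0],1),"r",round(c[1],1),"mean",q.mean(0).round(1),"range",q.min(0).round(1),q.max(0).round(1),"z",np.percentile(z[m],[5,50,95]).round(1))
    m=(abs(u+133)<15)&(abs(v+50)<140)&(d['img'].min(-1)>150)
    if m.sum(): print("rail z",np.median(z[m]).round(1),m.sum())
E
python3 -c "
from c import *
look()"
```

```text
stop 1257 unit ctr [-110.7  159.1] r 18.4 mean [-111.8  156.3] range [-128.   141.1] [-92.5 177.1] z [104.1 108.6 110.4]
start 680 unit ctr [-45.5 159.4] r 14.9 mean [-46.5 158. ] range [-60.  144.7] [-30.7 173.8] z [94.2 96.6 97.8]
rocker 432 unit ctr [ 15.6 159.8] r 16.7 mean [ 12.2 159.8] range [  2.7 146.7] [ 27.8 171.4] z [92.  94.7 95.9]
tape none
rail z 103.4 10839
```

Call:
{"fn": "jog_arm", "kwargs": {
  "plan": [
    [0,[-0.4,0.5,0],[0,0,0]],
    [0,[-0.8,1,0],[0,0,0]],
    [0,[-0.8,1,0],[0,0,0]]
  ]
}}

```text
clock: 5.5
position: [568.5, -108.8, 194.5]
ee_rot: [0.025, 1.0, 0.0, -0.001]
contact_force: [0.1, -0.2, -0.9]
gripper_width: -0.4
grasp_force: 0.0
```

Call:
{"fn": "jog_arm", "kwargs": {
  "plan": [
    [0,[-0.4,0.5,0.1],[0,0,0]],
    [0,[-0.8,1,0.3],[0,0,0]],
    [0,[-0.8,1,0.5],[0,0,0]],
    [0,[-0.8,1,0.5],[0,0,0]]
  ]
}}

```text
clock: 6.0
position: [649.9, -16.0, 142.9]
ee_rot: [0.026, 1.0, -0.001, -0.004]
contact_force: [-0.6, -0.3, -0.0]
gripper_width: 0.3
grasp_force: 0.0
```

```bash
python3 -c "
from c import *
to([659,-8,110])
look('pics/w3.png')"
```

```text
clk 6.0 pos [649.9 -16.  142.9] F [-0.6 -0.3 -0. ] xt [-0.999  0.053  0.008] zt [-0.008 -0.001 -1.   ]
shift [-0.089  0.085  0.329]
stop 1326 unit ctr [-104.6  160.1] r 16.9 mean [-99. 160.] range [-105.7  143.3] [-91.5 177. ] z [103.6 107.4 109.6]
start 1713 unit ctr [-45. 160.] r 14.8 mean [-45.1 159.8] range [-59.6 145.8] [-30.7 174. ] z [94.7 96.2 97.3]
rocker 1702 unit ctr [ 21.2 160. ] r 20.7 mean [ 20.6 159.9] range [  3.3 148.1] [ 38.9 171.9] z [93.4 94.9 98.5]
tape none
```

View pics/w3.png

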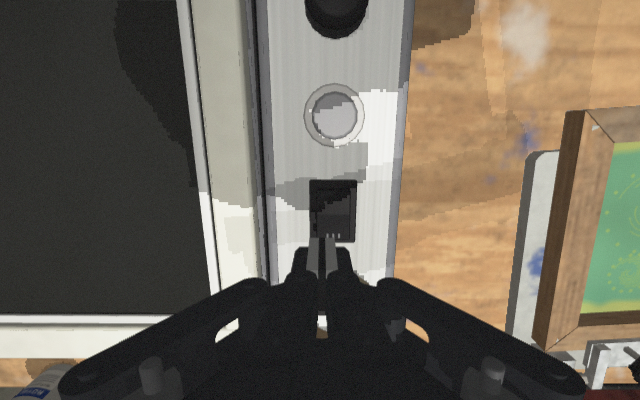

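The wrist view confirms start at (334,116), rocker at (332,210) and the finger tips at (322,240), all within 1 mm of the model.

Call:
{"fn": "jog_arm", "kwargs": {
  "plan": [
    [0,[-0.06,0.06,0.15],[0,0,0]],
    [0,[-0.08,0.08,0.28],[0,0,0]],
    [0,[-0.08,0.08,0.28],[0,0,0]],
    [0,[-0.08,0.08,0.28],[0,0,0]]
  ]
}}

```text
clock: 6.55
position: [660.4, -8.7, 119.6]
ee_rot: [0.026, 1.0, -0.0, 0.0]
contact_force: [-0.1, -0.1, -0.2]
gripper_width: 0.1
grasp_force: 0.0
```

```bash
python3 -c "
from c import *
to([659,-8,95])"
```

```text
clk 6.55 pos [660.4  -8.7 119.6] F [-0.1 -0.1 -0.2] xt [-0.999  0.053 -0.   ] zt [ 0. -0. -1.]
shift [0.015 0.006 0.246]
```

Call:
{"fn": "jog_arm", "kwargs": {
  "plan": [
    [0,[0.01,0,0.1],[0,0,0]],
    [0,[0.01,0,0.17],[0,0,0]],
    [0,[0.01,0,0.21],[0,0,0]],
    [0,[0.01,0,0.24],[0,0,0]],
    [0,[0.01,0,0.27],[0,0,0]],
    [0,[0.01,0,0.27],[0,0,0]]
  ]
}}

```text
clock: 7.3
position: [660.4, -8.5, 95.1]
ee_rot: [0.026, 1.0, -0.0, 0.002]
contact_force: [-1.3, 0.6, 9.0]
gripper_width: 0.4
grasp_force: 4.7
```

Call:
{"fn": "jog_arm", "kwargs": {
  "plan": [
    [0,[0,0,0.02],[0,0,0]],
    [0,[0,0,0.02],[0,0,0]]
  ]
}}

```text
clock: 7.55
position: [660.5, -8.6, 95.0]
ee_rot: [0.026, 1.0, -0.0, 0.002]
contact_force: [-5.6, 1.1, 15.9]
gripper_width: -0.2
grasp_force: 8.2
```

Call:
{"fn": "jog_arm", "kwargs": {
  "plan": [
    [0,[0,0,-0.1],[0,0,0]],
    [0,[0,0,-0.4],[0,0,0]],
    [0,[0.4,0,-0.6],[0,0,0]],
    [0,[0.4,0,-0.6],[0,0,0]],
    [0,[0.4,0,-0.6],[0,0,0]]
  ]
}}

```text
clock: 8.18
position: [619.4, -6.2, 150.0]
ee_rot: [0.026, 1.0, 0.0, -0.0]
contact_force: [-0.4, 0.4, 0.1]
gripper_width: 0.1
grasp_force: 0.0
```

```bash
python3 -c "
from c import *
to([577,-3.5,110])
look()
for n in ('scene',):
    d=get_image(n);w=pts(d);o=np.array([613.4,-165.6]);a=-.054
    u=(w[...,:2]-o)@[np.cos(a),np.sin(a)];v=(w[...,:2]-o)@[-np.sin(a),np.cos(a)]
    m=(abs(u+133)<12)&(abs(v+50)<140)&(d['img'].min(-1)>140);print('rail scene',np.median(w[m][:,2]),m.sum())
    for lo,hi in((5,14),(30,39)):
        m=(u>lo)&(u<hi)&(abs(v-160)<9);print('rocker',lo,hi,np.median(w[m][:,2]),m.sum())
"
```

```text
clk 8.175 pos [619.4  -6.2 150. ] F [-0.4  0.4  0.1] xt [-0.999  0.053  0.   ] zt [-0.  0. -1.]
shift [0.425 0.005 0.4  ]
stop 3068 unit ctr [-109.8  160.2] r 18.1 mean [-109.4  160.1] range [-127.5  142.4] [-91.7 177.6] z [104.2 108.2 110.1]
start 1406 unit ctr [-45.1 159.9] r 14.8 mean [-45.5 160.1] range [-59.6 145.8] [-30.4 174.4] z [94.7 96.2 97.3]
rocker 410 unit ctr [ 11.1 160.2] r 13.6 mean [  7.3 159.8] range [  3.4 147.9] [ 18.2 171.8] z [93.3 97.6 99.2]
tape 132 unit ctr [ 79.8 160.1] r 7.5 mean [ 79.3 160.2] range [ 72.3 156.7] [ 87.  163.8] z [102.3 103.5 104.4]
rail z 103.0 4977
rail scene 104.3503987422435 306
rocker 5 14 101.99415832851525 43
rocker 30 39 97.22724523170399 26
```

The rocker has flipped, so its near end is now the raised one, and the lid is still shut. Next is the start button.

Call:
{"fn": "jog_arm", "kwargs": {
  "plan": [
    [0,[0.25,0.0,0.05],[0,0,0]],
    [0,[0.42,0.0,0.2],[0,0,0]],
    [0,[0.42,0.0,0.4],[0,0,0]],
    [0,[0.42,0.0,0.46],[0,0,0]],
    [0,[0.42,0,0.46],[0,0,0]]
  ]
}}

```text
clock: 8.9
position: [577.8, -4.2, 103.6]
ee_rot: [0.026, 1.0, -0.0, -0.001]
contact_force: [0.3, -0.0, -0.2]
gripper_width: -0.1
grasp_force: 0.0
```

```bash
python3 -c "
from c import *
to([577.2,-3.3,92])"
```

```text
clk 8.9 pos [577.8  -4.2 103.6] F [ 0.3 -0.  -0.2] xt [-0.999  0.053  0.001] zt [-0.001 -0.001 -1.   ]
shift [0.006 0.009 0.116]
```

Call:
{"fn": "jog_arm", "kwargs": {
  "plan": [
    [0,[0,0.01,0.04],[0,0,0]],
    [0,[0,0.01,0.08],[0,0,0]],
    [0,[0,0.01,0.12],[0,0,0]],
    [0,[0,0.01,0.15],[0,0,0]],
    [0,[0,0.01,0.17],[0,0,0]],
    [0,[0,0.01,0.17],[0,0,0]]
  ]
}}

```text
clock: 9.65
position: [578.2, -3.0, 91.9]
ee_rot: [0.026, 1.0, -0.0, 0.001]
contact_force: [-8.4, 2.0, 22.5]
gripper_width: -0.0
grasp_force: 11.3
```

Fully in: z is 91.9, and 22 N is well past 6 N, so it is on the rigid stop. Releasing and retracting.

Call:
{"fn": "jog_arm", "kwargs": {
  "plan": [
    [0,[0,0,-0.1],[0,0,0]],
    [0,[0,0,-0.4],[0,0,0]],
    [0,[0,0,-0.9],[0,0,0]],
    [0,[0,0,-0.9],[0,0,0]],
    [0,[0,0,-0.9],[0,0,0]]
  ]
}}

```text
clock: 10.28
position: [576.9, -3.1, 176.8]
ee_rot: [0.027, 1.0, 0.0, -0.0]
contact_force: [0.1, 0.1, -1.0]
gripper_width: 0.1
grasp_force: 0.0
```

```bash
python3 -c "
from c import *
to([577,-3.5,180])
look('pics/w4.png')
d=get_image('scene');cv2.imwrite('pics/s4.png',d['img'][...,::-1])"
```

```text
clk 10.275 pos [576.9  -3.1 176.8] F [ 0.1  0.1 -1. ] xt [-0.999  0.053  0.001] zt [-0.001  0.    -1.   ]
shift [-0.001 -0.004 -0.032]
stop 1929 unit ctr [-110.   160.2] r 18.0 mean [-110.4  160.1] range [-127.6  142.4] [-92.2 178.1] z [104.2 108.3 110.1]
start 962 unit ctr [-45.1 160. ] r 14.9 mean [-45.9 160. ] range [-60.  145.7] [-30.9 174.6] z [94.5 96.2 97.4]
rocker none
tape 80 unit ctr [ 72.6 161.2] r 5.4 mean [ 71.8 161.2] range [ 69.4 156.1] [ 74.9 166.1] z [ 99.4 102.8 104. ]
rail z 103.1 9344
```

View pics/s4.png

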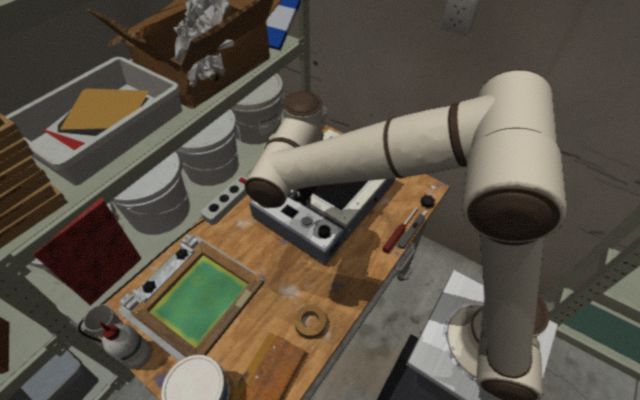

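The scene shows the lid shut, the console at (250-340, 195-255) undisturbed, and the arm clear of everything. The button is back out at z 97 and the rail is at 103.

```bash
python3 -c "
from bench import *
print(job_done())"
```

```text
the job is handed in; nothing more can be done
None
```

I handed the job in at about 10 s on the clock: the lid is shut and stays shut by itself, the vacuum rocker is pressed fully on, and the start button was then pressed fully in and sprang back. The stop button, tape rolls and ink jar were not touched.

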